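# Extend the telescoping oven-brush pole and hold it out

### The arm

A 7-joint arm with a two-finger parallel gripper is mounted at the origin on the work surface. World frame = base frame: x ahead of the robot, y to its left, z up, the work surface at z = 0. Lengths are in mm, angles in rad, forces in N, time in s.
With the tool pointing down it reaches from about 425 to 875 mm from the base axis. Payload 4.7 kg.
Tool frame: the origin (TCP) lies at the centre of the arm's flange, where the gripper is bolted on; the fingertips stand 173 mm ahead of it and the grasp point (between the pads) lies 155 mm ahead of it (arm.pinch_z is the distance from the TCP to the grasp point, in mm); z points along the fingers, y is the direction in which the jaws open and shut (so a half turn about z gives the same grasp; the last joint's range is limited). The gripper opens to 85 mm and grips with 20 to 120 N. Pads are 22 mm wide; open, the fingers measure 114 mm over their backs; the gripper's body (76 mm by 85 mm) begins 54 mm behind the grasp point. The pads swing forward as they close: fully open they stand 13 mm farther back than shut.
Start: joints at [-1.302, 0.321, -0.07, 1.45, 0.023, 1.371, -0.057], TCP at [163.849, 629.015, 404.749] pointing down, gripper open.
Joint ranges: [-2.86, 2.86], [-0.3, 2.09], [-1.38, 1.24], [0.06, 2.45], [-1.56, 4.7], [0.09, 2.05], [-2.69, 2.69]. Speed limits (rad/s): [2.57, 2.57, 3.14, 3.14, 3.14, 3.14, 3.14].

### API

Orientations are given as a unit quaternion [x, y, z, w].
In Python, from station import status, vision, sign_off, arm gives the robot as it stands.
- The arm moves only by the tool step_arm, never from a script. Its argument "deltas" is a list of rows, each a list of 2 entries, a list of its own where there are three numbers: the shift along the tool's x, y, z in m, then the turn, a rotation vector about the tool's x, y, z in degrees. A call has 1 to 5 rows; each row is the pose to reach, as a shift and turn from the pose commanded when the call began, along the tool's axes at that moment; what a row does not reach only later rows make up. A row lasts 1/8 s, in which the tool goes at most 62.5 mm and 10.7 degrees, less where a joint would pass 70% of its speed; a pose out of reach is approached as far as the arm can. A call with a gripper value outside its range is refused whole. "claw" is the closure, from -1 (fully open) to 1 (shut), set as the call begins (left out, the last holds). The fingers move at their own pace and stop on an object; the grip force is fixed at half the most. Time passes only in rows, so rows that repeat a pose let the fingers close. It gives the time, the measured TCP pose, the force and the opening at its end, in the units of the state.
- status.get_state(): the state, without advancing time (a new reading comes with each control period).
- vision.grab_frame(name): name is "scene" or "top" or "wrist"; returns (picture, depth): 480x640x3 uint8, red, green, blue; 480x640 float32, mm along the optical axis (not along the pixel's ray), 0 where there is no reading.
- vision.camera_params(name): a dict with "fovy" (degrees; the focal length in pixels is half the picture's height over the tangent of half this angle, whatever the lens; pixels are square), "cx", "cy" (the principal point, pixels), "R" (3x3) and "t" (3): a world point X has camera coordinates R X + t; the wrist camera has in their place "tool_from_camera" (4x4, takes a point from camera to tool coordinates, whose origin is the TCP and whose axes are the flange's). Camera axes: x right, y down, z forward; pixel columns grow to the right and rows downward; lengths in mm; the calibration is good to about 2 mm. A picture is of the moment at which its call begins: read the wrist's pose just before it. camera_params takes no time and is no camera call.
- sign_off(): hands the job in, once; it reports no verdict.
The state is a dict: "time": time; "q": joint angles; "qd": joint speeds; "tau": joint torques, N m; "tool_pos": TCP position; "tcp_rot": TCP orientation; "contact_force": force on the tool from outside, world axes, zero at the start; "torque": the same for the moment, N m; "width": finger opening in mm.
Only numpy, scipy, OpenCV 4.12 (cv2) and the standard library are available. Lean on these libraries where they do the work, as an engineer would, in place of code of your own. Each camera call takes 0.05 s, during which the arm holds its last target.

### The job

Pull the tray of the white utensil cabinet all the way out to its stop, press the black button of the telescoping oven-brush pole that is clamped on it fully down, then take the pole by its rubber grip and pull it out past the first stop to its second stop. The spring draws the pole back, so finish while still holding it by the grip at full length, for a colleague to fit the brush head. Leave the other things on the table and the cabinet as they stand.

Things in the scene. Friction and masses are not known exactly. Their poses are not given: they have to be found in the camera images.
- tray_handle (a point): middle of the level round steel bar handle of the cabinet's tray: bar 12 mm thick, 120 mm long along y, 92 mm above the table, 37 mm clear in front of the tray's 15 mm thick front panel, whose top is 102 mm above the table. The point's axes are the cabinet's: x points into the cabinet, y left, z up (its yaw varies); the tray comes out along -x, towards the robot.
- tray (a joint): how far the tray is out of the white open-fronted utensil cabinet (fixed; 260 mm deep, 340 wide, 130 tall), m: 0 closed, 0.165 at its stop. Slides with about 2 N of friction and stays where it is left. Starts at 0 to 0.03. The tray's side walls reach only 30 mm above the table.
- button_top (a point): centre of the top of the pole's round black push button, 22 mm across, standing 14 mm up from a grey block on the pole's outer tube, 98 mm above the table. The tube (34 mm thick) is clamped across the tray along y, axis 66 mm above the table, 71 mm behind the front panel; with the tray at its stop the axis lies 95 mm in front of the cabinet's face. Axes as the cabinet's.
- button (a joint): how far the button is pressed down, m: 0 up, 0.008 fully down. Takes about 3 N and stays down once pressed; fully down it lets the pole pass the first stop, up or half-way down it does not.
- pole (a joint): how far the inner pole with its grip is pulled out of the tube, m, along +y of the cabinet (leftwards): 0 in (start), 0.05 first stop (no farther while the button is up), 0.12 second stop, end of travel. A spring draws it back: about 2 N at 0, 5.5 N at 0.12, friction 0.8 N; let go, it slides back in.
- grip_center (a point): centre of the black rubber hand grip on the inner pole, on its axis, 66 mm above the table: level cylinder 25 mm thick, 80 mm long along y, with a 34 mm thick grey cap on its left end; 145 mm left of the button with the pole in. Its axis is 36 mm above the tray's side wall top, 58 mm free to the front panel. Moves with tray and pole; axes as the cabinet's.
- grip: the same hand grip with its end caps; origin on the pole's axis, 85 mm to the right (-y) of the grip's centre; axes as the cabinet's.
- sprinkle_jar: glass jar of sprinkles with white lid, 52 mm across, 60 mm tall, stands on the cabinet's top; a bystander to be left where it is; origin at the centre of its underside
- powder_can: can of baking powder with white lid, 60 mm across, 70 mm tall, stands on the cabinet's top; a bystander to be left where it is; origin at the centre of its underside
- bowl: steel bowl, 140 mm across, 65 mm tall, on the table to the right of the tray's path; a bystander to be left where it is; origin at the centre of its underside
- cup: white mug, 76 mm across, 85 mm tall, handle extra, on the table beside the cabinet's right side; a bystander to be left where it is; origin at the centre of its underside
- cutter: round steel cookie cutter, ring 64 mm across and 22 mm tall, on the table about where the extended grip ends up, below its height; a bystander to be left where it is; origin at the centre of its underside
- pastry_brush: pastry brush 180 mm long, lying on the table to the left of the tray's path; a bystander to be left where it is; origin at the centre of its underside

How it is judged:
By the outcome, as a careful person would: the job done as asked, in the order asked, and still so for the second after the job is handed in, while the arm keeps its last pose, push and grip.
It also fails if it takes over 51 s, if anything falls off the work surface, if the arm or the gripper's body presses on something with over 40 N, if the wrist force passes 120 N, or if a joint passes its speed limit or range.

## Working session

There is one attempt and no reset: what is moved stays moved. The work goes in short steps, Python scripts to look and compute and a tool call to move; the robot and the scene stay as the last step left them, time stands still between calls to the robot, and variables do not carry over. Pictures are saved under pics/ and viewed, and the job is handed in when it is done.

Besides the shell and the picture viewer there is one more tool, called after ">>>" as name(argument=value, ...), one argument or row to a line, values as JSON. step_arm: Moves the arm, as the interface text tells. Its arguments: {"type":"object","properties":{"deltas":{"type":"array"},"claw":{"type":"number"}},"required":["deltas"]}

```bash
ls; mkdir -p pics
python3 - <<'E'
from station import status, vision, arm
import cv2, numpy as np
s=status.get_state(); print(s)
for n in ("scene","top"):
    p,d=vision.grab_frame(n); cv2.imwrite(f"pics/{n}0.png",p[:,:,::-1]); np.save(f"pics/{n}0.npy",d)
for n in ("scene","top","wrist"): print(n,vision.camera_params(n))
print([a for a in dir(arm) if a[0]!='_'])
E
```

```text
pics
{'time': 0.0, 'q': array([-1.30190635,  0.32183246, -0.07008275,  1.45168199,  0.02261104,
        1.37081403, -0.05685371]), 'qd': array([ 0.00054168, -0.00085795, -0.00069312, -0.0008338 ,  0.00011875,
        0.00143652,  0.00085671]), 'tau': array([ 9.44891945e-04, -4.93579817e+01, -3.81574603e-01, -3.14335871e+01,
        1.31104866e-02,  1.11613344e-02, -4.25463824e-06]), 'tool_pos': array([163.80889846, 628.80336653, 403.6135217 ]), 'tcp_rot': array([ 1.27012259e-01,  9.91900669e-01, -9.71996154e-04, -6.84859089e-05]), 'contact_force': array([-0.41238931, -0.65092533,  0.05535583]), 'torque': array([ 0.04929296, -0.039034  , -0.00428942]), 'width': 85.56852305163352}
scene {'fovy': 48.12189132385308, 'cx': 318.4977435952213, 'cy': 233.78608413057725, 'R': array([[-0.09805989,  0.99517746,  0.00246635],
       [ 0.79986115,  0.08028846, -0.59479064],
       [-0.59212026, -0.05635237, -0.80387687]]), 't': array([ 103.86322173, -381.85653426, 1426.24940044])}
top {'fovy': 44.996063198604276, 'cx': 324.05825619921103, 'cy': 240.37811651755655, 'R': array([[-0.01070517, -0.99985281,  0.01340752],
       [-0.99590463,  0.00945719, -0.08991399],
       [ 0.08977396, -0.01431515, -0.99585928]]), 't': array([ -41.15850846,  565.54159043, 1190.73811824])}
wrist {'fovy': 62.75191634184793, 'cx': 321.8322149747139, 'cy': 241.2900758964391, 'tool_from_camera': array([[ 2.81930196e-04, -9.45629380e-01, -3.25246056e-01,
         8.26481308e+01],
       [ 9.99999959e-01,  2.80654139e-04,  5.08396163e-05,
        -1.65199983e-02],
       [ 4.32062172e-05, -3.25246057e-01,  9.45629420e-01,
         3.08587037e+01],
       [ 0.00000000e+00,  0.00000000e+00,  0.00000000e+00,
         1.00000000e+00]])}
['IKError', 'pinch_z']
```

View pics/scene0.png

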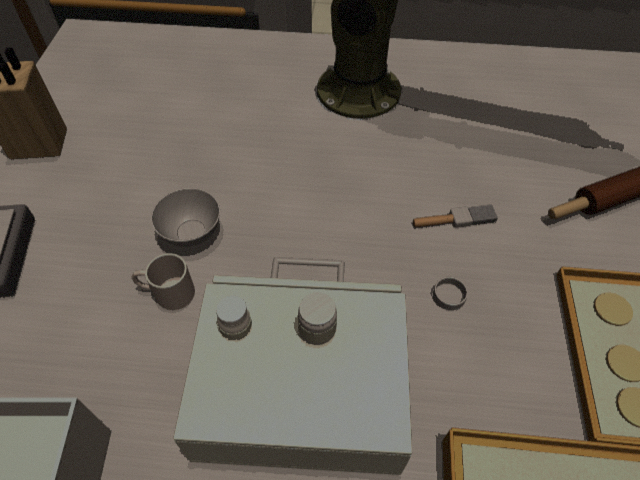

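View pics/top0.png

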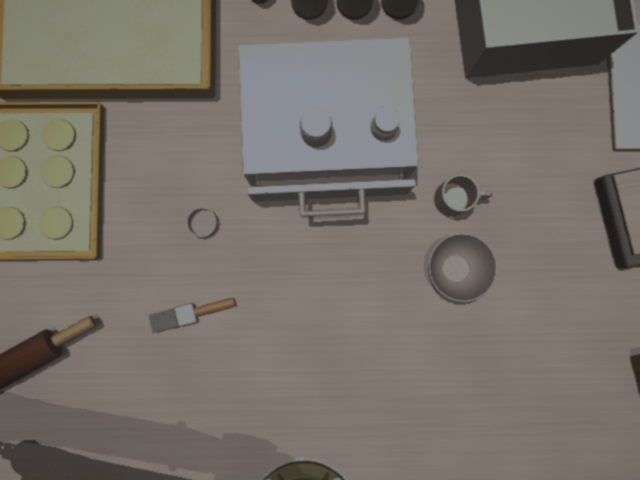

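The scene view shows the tray nearly closed, with its bar handle at about (308,262) px. In the top view the bar runs along about (303–365, 212) px, the bowl is at (462,268), and the cutter is at (203,223). Next I'll measure the bar and the yaw.

```bash
cat > h.py <<'E'
import numpy as np, cv2
from station import status, vision, arm
from scipy.spatial.transform import Rotation as Ro
def K(n):
    c=vision.camera_params(n); f=240/np.tan(np.radians(c['fovy']/2)); return f,c
def cam(n,pose=None):
    f,c=K(n)
    if n=='wrist':
        T=c['tool_from_camera']; p,q=pose; Rw=Ro.from_quat(q).as_matrix()
        return f,c['cx'],c['cy'],Rw@T[:3,:3],Rw@T[:3,3]+p
    R=c['R'];return f,c['cx'],c['cy'],R.T,-R.T@c['t']
def ray(n,px,z,pose=None):
    f,cx,cy,R,o=cam(n,pose); px=np.atleast_2d(np.array(px,float))
    d=np.c_[(px[:,0]-cx)/f,(px[:,1]-cy)/f,np.ones(len(px))]@R.T
    return o+d*((z-o[2])/d[:,2])[:,None]
def proj(n,X,pose=None):
    f,cx,cy,R,o=cam(n,pose); c=(np.atleast_2d(X)-o)@R
    return c[:,:2]/c[:,2:]*f+[cx,cy]
def pts(n,d,pose=None):
    f,cx,cy,R,o=cam(n,pose); v,u=np.mgrid[:480,:640]
    return np.dstack([(u-cx)/f*d,(v-cy)/f*d,d])@R.T+o
E
python3 - <<'E'
import cv2,numpy as np
from h import *
a=cv2.imread('pics/top0.png')
cv2.imwrite('pics/t0z.png',cv2.resize(a[20:240,180:440],None,fx=3,fy=2.7,interpolation=cv2.INTER_CUBIC)[:,:780] )
d=np.load('pics/top0.npy'); P=pts('top',d)
v,u=np.mgrid[:480,:640]
m=(u>285)&(u<385)&(v>193)&(v<230)&(P[...,2]>75)&(P[...,2]<110)
Q=P[m]; print(len(Q),Q.min(0),Q.max(0))
m2=(u>235)&(u<420)&(v>30)&(v<205)&(abs(P[...,2]-130)<6)
r=cv2.minAreaRect(P[m2][:,:2].astype(np.float32)); print('cabtop',r, cv2.boxPoints(r))
m3=(u>235)&(u<420)&(v>165)&(v<205)&(abs(P[...,2]-102)<6)
r=cv2.minAreaRect(P[m3][:,:2].astype(np.float32)); print('panel',r,cv2.boxPoints(r))
# bar: front rows
m4=m&(v>206)
r=cv2.minAreaRect(P[m4][:,:2].astype(np.float32)); print('bar',r,cv2.boxPoints(r),P[m4][:,2].mean())
E
```

```text
590 [ 607.55119525 -128.6403072    75.64913461] [655.53754426  29.72747266 103.86387182]
cabtop ((823.2473754882812, -55.423187255859375), (262.75494384765625, 340.4944763183594), 2.3739562034606934) [[ 684.9308    109.236084]
 [ 699.03455  -230.96616 ]
 [ 961.56396  -220.08246 ]
 [ 947.4602    120.11978 ]]
panel ((661.67529296875, -62.37030029296875), (67.21422576904297, 338.32305908203125), 2.117504835128784) [[ 621.84076   105.43397 ]
 [ 634.3415   -232.65807 ]
 [ 701.5098   -230.17456 ]
 [ 689.0091    107.917465]]
bar ((616.485107421875, -63.380393981933594), (129.56591796875, 18.559179306030273), 89.6095962524414) [[ 606.76434   -128.09862  ]
 [ 625.32306   -128.22508  ]
 [ 626.2059       1.3378296]
 [ 607.64716      1.4642944]] 96.52251245589723
```

View pics/t0z.png

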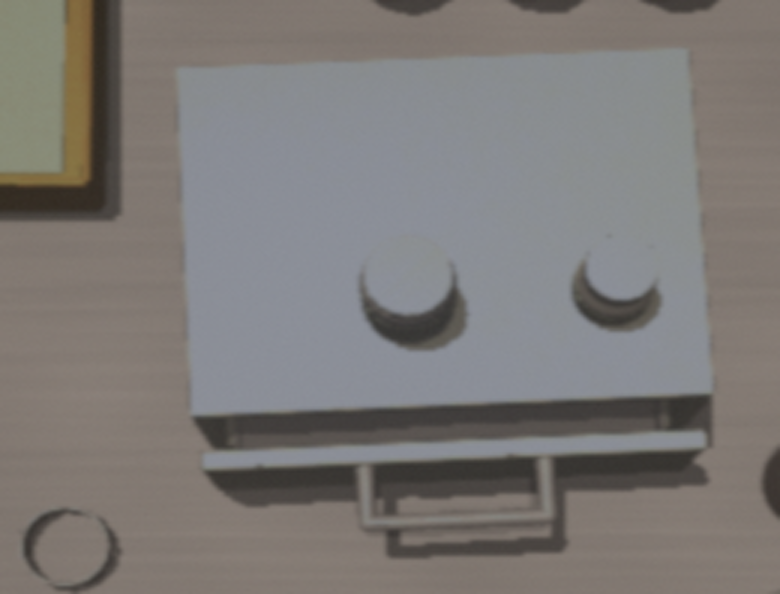

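```bash
cat >> h.py <<'E'
def rel(tp,tR,p=None,q=None):
    """shift (m) & rotvec (deg) in tool axes to go to target"""
    s=status.get_state(); p=s['tool_pos'] if p is None else p; q=s['tcp_rot'] if q is None else q
    R=Ro.from_quat(q); 
    return R.inv().apply(np.array(tp)-p)/1000, (R.inv()*tR).as_rotvec(degrees=True)
def down(yaw): # tool y at world angle yaw(rad), z down
    y=np.array([np.cos(yaw),np.sin(yaw),0]); z=np.array([0,0,-1.]); return Ro.from_matrix(np.c_[np.cross(y,z),y,z])
E
python3 - <<'E'
from h import *
print('bar top',ray('top',[[301.7,213.3],[363.3,209.6]],95))
print('panel back,front edges L/R z102',ray('top',[[248,188.5],[415,180],[248,194],[415,185.5]],102))
print('face top edge',ray('top',[[244,173.5],[417,166]],130))
print('cutter',ray('top',[203,223],11),'bowl',ray('top',[462,268],40),'brush',ray('top',[[150,325],[235,300]],8))
yaw=0.0415
print(rel([600,-63,330],down(yaw)))
E
```

```text
bar top [[ 613.28779645   -2.03169361   95.        ]
 [ 619.62828651 -124.65465833   95.        ]]
panel back,front edges L/R z102 [[ 662.76878978  103.70224849  102.        ]
 [ 677.14698389 -228.05930508  102.        ]
 [ 651.75608018  103.69039565  102.        ]
 [ 666.06388697 -227.78384797  102.        ]]
face top edge [[ 687.11549619  108.1772134   130.        ]
 [ 699.25987017 -227.7461436   130.        ]]
cutter [[605.94046721 209.74231166  11.        ]] bowl [[ 503.62585408 -331.92799588   40.        ]] brush [[392.24855736 319.27746307   8.        ]
 [442.40131404 141.80550237   8.        ]]
(array([-0.59644849, -0.55941803,  0.07478158]), array([-8.24154577e-02,  7.01461898e-02,  7.30239866e+01]))
```

>>> step_arm(
  deltas=[
    [[-0.596,-0.559,0.075],[0,0,73]],
    [[-0.596,-0.559,0.075],[0,0,73]],
    [[-0.596,-0.559,0.075],[0,0,73]],
    [[-0.596,-0.559,0.075],[0,0,73]],
    [[-0.596,-0.559,0.075],[0,0,73]],
  ],
  claw=-0.1,
)

```text
time: 0.72
tool_pos: [330.6, 363.8, 375.8]
tcp_rot: [0.564, 0.826, 0.0, -0.0]
contact_force: [1.6, 1.0, -0.7]
width: 47.2
```

```bash
python3 -c "
from h import *
s=status.get_state();print(s['time'],s['tool_pos'],s['width'],s['contact_force']);print(rel([600,-63.5,331],down(0.042)))"
```

```text
0.725 [330.59609072 363.75101079 375.76220877] 47.163840809434 [ 1.55310605  0.9684335  -0.66237045]
(array([-0.49599009,  0.09549572,  0.0447208 ]), array([-1.51595146e-03, -4.47077566e-03,  1.89290056e+01]))
```

>>> step_arm(
  deltas=[
    [[-0.496,0.096,0.045],[0,0,18.9]],
    [[-0.496,0.096,0.045],[0,0,18.9]],
    [[-0.496,0.096,0.045],[0,0,18.9]],
    [[-0.496,0.096,0.045],[0,0,18.9]],
    [[-0.496,0.096,0.045],[0,0,18.9]],
  ],
  claw=0.1,
)

```text
time: 1.35
tool_pos: [498.3, 101.9, 348.2]
tcp_rot: [0.69, 0.724, 0.0, -0.0]
contact_force: [1.4, 1.2, 0.3]
width: 38.4
```

```bash
python3 -c "
from h import *
s=status.get_state();print(s['time'],s['tool_pos'],s['width'],s['contact_force']);print(rel([600,-63.5,331],down(0.042)))"
```

```text
1.35 [498.27644366 101.88004246 348.23377456] 38.42574190714786 [1.43154825 1.2261119  0.33889748]
(array([-0.17016945,  0.09350574,  0.01715454]), array([ 0.01368138, -0.03431103,  0.39810874]))
```

>>> step_arm(
  deltas=[
    [[-0.17,0.0935,0.017],[0,0,0.4]],
    [[-0.17,0.0935,0.017],[0,0,0.4]],
    [[-0.17,0.0935,0.017],[0,0,0.4]],
    [[-0.17,0.0935,0.017],[0,0,0.4]],
    [[-0.17,0.0935,0.017],[0,0,0.4]],
  ],
)

```text
time: 1.98
tool_pos: [599.2, -61.6, 330.7]
tcp_rot: [0.693, 0.721, -0.0, -0.001]
contact_force: [-0.0, 0.6, -0.5]
width: 38.6
```

```bash
python3 -c "
from h import *
s=status.get_state();print(s['time'],s['tool_pos'],s['width'],s['contact_force'],s['tcp_rot'])
pose=(s['tool_pos'],s['tcp_rot'])
p,d=vision.grab_frame('wrist');cv2.imwrite('pics/w1.png',p[:,:,::-1]);np.save('pics/w1.npy',d);np.savez('pics/w1p',p=pose[0],q=pose[1])
print(proj('wrist',[[616.5,-63.5,98],[613.3,-2,98],[619.6,-124.7,98]],pose))
print(rel([616.5,-63.5,248],down(0.042)))"
```

```text
1.975 [599.21520026 -61.64817637 330.73898871] 38.569573423684965 [-0.04600006  0.58278596 -0.46312421] [ 6.92615744e-01  7.21306342e-01 -4.79900889e-04 -6.01622494e-04]
[[351.16768674 269.66612833]
 [352.76713209 157.29868306]
 [349.70360303 362.76631979]]
(array([-0.00401739,  0.01733584,  0.08294773]), array([-0.06407816, -0.06488593,  0.04401406]))
```

View pics/w1.png

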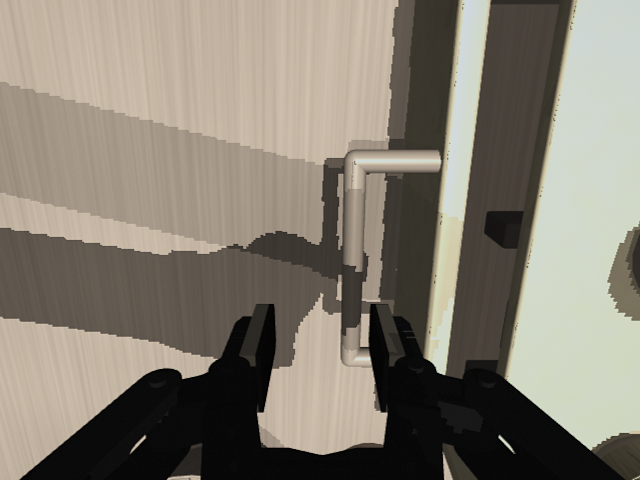

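The wrist view shows the bar at u≈353, v 155–360, within about 2 px of the prediction. I'll centre over it, then descend.

>>> step_arm(
  deltas=[
    [[-0.004,0.018,0],[0,0,0]],
    [[-0.004,0.018,0.03],[0,0,0]],
    [[-0.004,0.018,0.06],[0,0,0]],
    [[-0.004,0.018,0.083],[0,0,0]],
    [[-0.004,0.018,0.083],[0,0,0]],
  ],
)

```text
time: 2.65
tool_pos: [616.4, -62.1, 246.8]
tcp_rot: [0.691, 0.723, -0.001, -0.002]
contact_force: [-0.2, -0.8, 0.6]
width: 38.1
```

>>> step_arm(
  deltas=[
    [[0,0,0],[0,0,0]],
    [[0,0,0],[0,0,0]],
    [[0,0,0],[0,0,0]],
    [[0,0,0],[0,0,0]],
    [[0,0,0],[0,0,0]],
  ],
  claw=1,
)

```text
time: 3.28
tool_pos: [618.1, -64.1, 250.0]
tcp_rot: [0.692, 0.722, 0.001, 0.0]
contact_force: [-2.3, 3.1, 5.2]
width: 9.9
```

>>> step_arm(
  deltas=[
    [[0,-0.02,0],[0,0,0]],
    [[0,-0.045,0],[0,0,0]],
    [[0,-0.07,0],[0,0,0]],
    [[0,-0.095,0],[0,0,0]],
    [[0,-0.11,0],[0,0,0]],
  ],
)

```text
time: 3.9
tool_pos: [508.2, -68.7, 250.0]
tcp_rot: [0.692, 0.722, 0.002, 0.001]
contact_force: [3.3, 3.6, 4.7]
width: 9.8
```

>>> step_arm(
  deltas=[
    [[0,-0.015,0],[0,0,0]],
    [[0,-0.025,0],[0,0,0]],
    [[0,-0.031,0],[0,0,0]],
    [[0,-0.034,0],[0,0,0]],
    [[0,-0.034,0],[0,0,0]],
  ],
)

```text
time: 4.53
tool_pos: [474.5, -70.1, 250.0]
tcp_rot: [0.692, 0.722, 0.002, 0.0]
contact_force: [-0.3, 5.2, 8.8]
width: 9.8
```

>>> step_arm(
  deltas=[
    [[0,-0.004,0],[0,0,0]],
    [[0,-0.006,0],[0,0,0]],
    [[0,-0.006,0],[0,0,0]],
  ],
)

```text
time: 4.9
tool_pos: [469.2, -70.2, 250.0]
tcp_rot: [0.692, 0.722, 0.002, 0.001]
contact_force: [3.3, 4.6, 5.6]
width: 9.9
```

>>> step_arm(
  deltas=[
    [[0,-0.003,0],[0,0,0]],
    [[0,-0.003,0],[0,0,0]],
    [[0,-0.003,0],[0,0,0]],
  ],
)

```text
time: 5.28
tool_pos: [468.1, -70.0, 250.0]
tcp_rot: [0.692, 0.722, 0.004, 0.004]
contact_force: [13.1, 5.3, -5.2]
width: 9.9
```

>>> step_arm(
  deltas=[
    [[0,-0.003,0],[0,0,0]],
    [[0,-0.003,0],[0,0,0]],
    [[0,-0.003,0],[0,0,0]],
  ],
)

```text
time: 5.65
tool_pos: [466.9, -69.9, 250.1]
tcp_rot: [0.692, 0.722, 0.006, 0.007]
contact_force: [22.2, 4.1, -15.6]
width: 9.9
```

At the stop: the force rose to 22 N with hardly any motion. I'll relax, open and rise.

>>> step_arm(
  deltas=[
    [[0,0.003,0],[0,0,0]],
    [[0,0.004,0],[0,0,0]],
    [[0,0.004,0],[0,0,0]],
  ],
)

```text
time: 6.02
tool_pos: [468.5, -70.1, 250.0]
tcp_rot: [0.692, 0.722, 0.004, 0.003]
contact_force: [8.7, 4.9, -0.8]
width: 9.9
```

>>> step_arm(
  deltas=[
    [[0,0,0],[0,0,0]],
    [[0,0,0],[0,0,0]],
    [[0,0,0],[0,0,0]],
  ],
  claw=0.1,
)

```text
time: 6.4
tool_pos: [465.2, -71.6, 248.0]
tcp_rot: [0.692, 0.721, -0.001, -0.0]
contact_force: [-0.1, -0.2, -0.5]
width: 38.3
```

>>> step_arm(
  deltas=[
    [[0,0,-0.03],[0,0,0]],
    [[0,0,-0.07],[0,0,0]],
    [[0,0,-0.12],[0,0,0]],
    [[0,0,-0.16],[0,0,0]],
    [[0,0,-0.16],[0,0,0]],
  ],
)

```text
time: 7.02
tool_pos: [466.4, -71.8, 411.4]
tcp_rot: [0.692, 0.721, 0.002, 0.002]
contact_force: [-0.4, 0.6, -0.8]
width: 38.4
```

```bash
python3 -c "
from h import *
s=status.get_state();print(s['time'],s['tool_pos'],s['width'],s['contact_force'],s['tcp_rot'])
pose=(s['tool_pos'],s['tcp_rot'])
p,d=vision.grab_frame('wrist');cv2.imwrite('pics/w2.png',p[:,:,::-1]);np.save('pics/w2.npy',d);np.savez('pics/w2p',p=pose[0],q=pose[1])
p,d=vision.grab_frame('top');cv2.imwrite('pics/t2.png',p[:,:,::-1]);np.save('pics/t2.npy',d)
"
```

```text
7.025 [466.37873975 -71.82969684 411.40680135] 38.404549462746665 [-0.36170558  0.5983116  -0.84750612] [0.69241238 0.72149591 0.00235441 0.00178828]
```

View pics/w2.png

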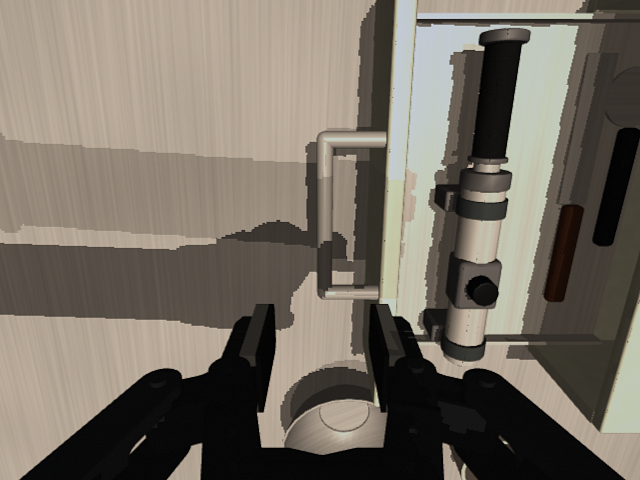

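View pics/t2.png

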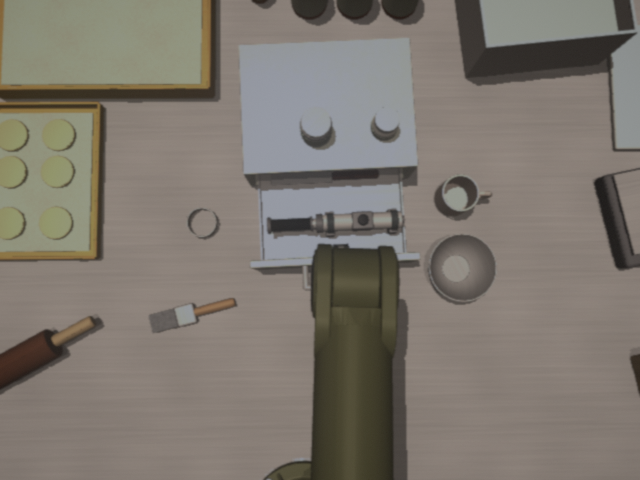

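The tray is out. In the wrist view the button top is at about (485,290) px and the grip spans about (503,45)–(490,155). In the top view the button is at (363,219).

```bash
cat > m2.py <<'E'
from h import *
z=np.load('pics/w2p.npz'); pose=(z['p'],z['q'])
w=cv2.imread('pics/w2.png'); t=cv2.imread('pics/t2.png')
g=w.max(2)[265:315,462:510]; m=(g<45).astype(np.uint8)
n,l,st,c=cv2.connectedComponentsWithStats(m); 
for i in range(1,n):
    if st[i,4]>80: print('w blob',st[i],c[i]+[462,265])
g=t.max(2)[205:235,345:385]; m=(g<60).astype(np.uint8)
n,l,st,c=cv2.connectedComponentsWithStats(m)
for i in range(1,n):
    if st[i,4]>20: print('t blob',st[i],c[i]+[345,205])
cv2.imwrite('pics/wz.png',cv2.resize(w[10:370,430:540],None,fx=1.6,fy=1.6))
a=cv2.resize(w[255:320,440:525],None,fx=8,fy=8); cv2.imwrite('pics/wzb.png',a)
a=cv2.resize(t[195:245,255:410],None,fx=5,fy=5); cv2.imwrite('pics/tz.png',a)
d=np.load('pics/t2.npy');P=pts('top',d)
print('btn depth',P[216:224,359:368,2].round(0))
E
python3 m2.py
```

```text
w blob [  3  10  33  31 742] [481.60242588 290.4083558 ]
t blob [14 10  9 10 72] [363.19444444 219.54166667]
t blob [ 8 24 17  2 21] [359.76190476 229.19047619]
btn depth [[100. 102.  99.  99. 100. 100.  98.  98.  94.]
 [100.  96. 100.  98.  99.  98.  95.  99. 100.]
 [ 99.  98. 100.  97.  97. 100. 100.  97. 100.]
 [ 98.  99.  96. 100.  99.  93.  95.  95.  99.]
 [ 98.  99.  99.  94.  98.  97.  98.  96. 100.]
 [ 98.  99.  96.  94.  98. 101.  96.  95. 100.]
 [ 98. 102.  98. 101.  92.  99. 101.  94. 100.]
 [ 91.  97.  99.  99.  96.  99.  97.  97.  85.]]
```

View pics/wzb.png

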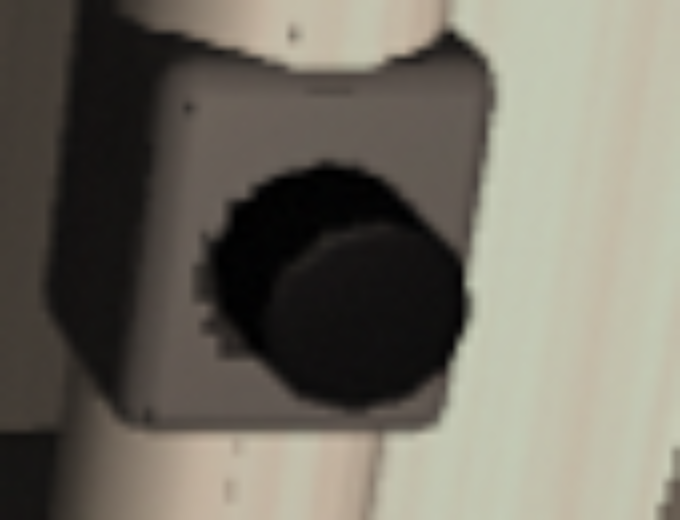

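View pics/tz.png

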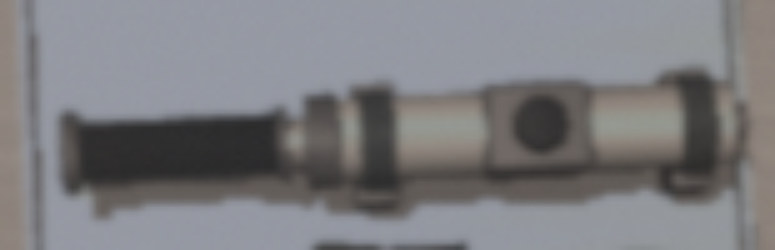

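Run:
```python
from h import *
z=np.load('pics/w2p.npz'); pose=(z['p'],z['q'])
print('btn w',ray('wrist',[485.8,294.4],98,pose),'btn top',ray('top',[363.2,219.5],98))
# grip ends on axis, visible contour mid-height ~ axis
print('grip ends w (black start/end, z66+12)',ray('wrist',[[505,41],[490,157]],78,pose))
tl=[[255+80/5,195+151/5],[255+280/5,195+145/5]]
print('grip ends top',ray('top',tl,70))
R=Ro.from_euler('z',0.042).as_matrix()
face=np.array([693.2,-59.8,0]); h=np.array([468.8,-70,0])
print('exp axis x from handle', (h+R@[43+15+71,0,0]),'face-95',face+R@[-95,0,0])
b=ray('top',[363.2,219.5],98)[0]; print('grip exp',b+R@[0,145,-32])
print(rel([b[0],b[1],300],down(0.042)))
```

```text
btn w [[ 602.61425259 -124.79223528   98.        ]] btn top [[ 599.40176109 -123.87350925   98.        ]]
grip ends w (black start/end, z66+12) [[591.23565906  59.75519141  78.        ]
 [595.11633729 -19.39803762  78.        ]]
grip ends top [[592.98675924  60.88112391  70.        ]
 [594.69477851 -20.11738602  70.        ]]
exp axis x from handle [597.68623872 -64.58359275   0.        ] face-95 [598.28377768 -63.78882704   0.        ]
grip exp [593.31355139  20.99861955  66.        ]
(array([-0.05802226,  0.13175747,  0.10802082]), array([-0.01497329, -0.0153174 , -0.03665501]))
```

>>> step_arm(
  deltas=[
    [[-0.058,0.132,0.03],[0,0,0]],
    [[-0.058,0.132,0.07],[0,0,0]],
    [[-0.058,0.132,0.108],[0,0,0]],
    [[-0.058,0.132,0.108],[0,0,0]],
    [[-0.058,0.132,0.108],[0,0,0]],
  ],
  claw=1,
)

```text
time: 7.75
tool_pos: [599.3, -123.9, 299.6]
tcp_rot: [0.693, 0.721, -0.001, -0.001]
contact_force: [0.1, 0.3, 0.4]
width: -0.2
```

```bash
python3 -c "
from h import *
s=status.get_state();print(s['time'],s['tool_pos'],s['width'],s['contact_force'],s['tcp_rot'])
pose=(s['tool_pos'],s['tcp_rot'])
p,d=vision.grab_frame('wrist');cv2.imwrite('pics/w3.png',p[:,:,::-1]);np.savez('pics/w3p',p=pose[0],q=pose[1])
print(rel([601,-124.3,278],down(0.042)))
"
```

```text
7.75 [ 599.33943158 -123.92079391  299.55569809] -0.2470008489623157 [0.07265695 0.26432703 0.43787595] [ 0.69258122  0.72133866 -0.00108076 -0.00078115]
(array([-0.00042325,  0.00136722,  0.0232554 ]), array([ 0.03390022, -0.0092918 , -0.0547608 ]))
```

View pics/w3.png

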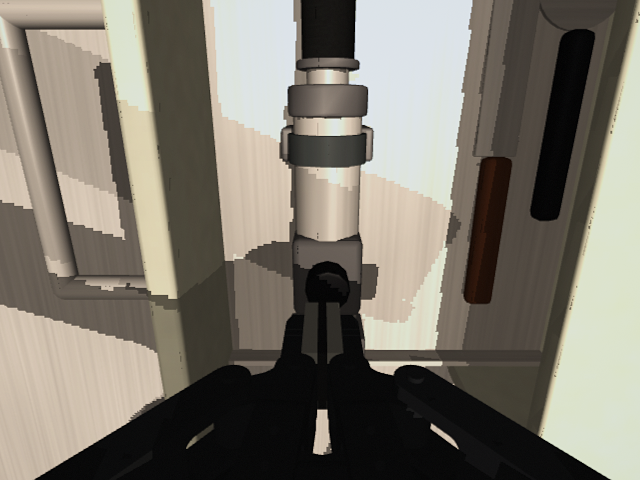

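The fingertips are at u≈322 and the button at u≈328, so about +2 mm is needed in tool y. Pressing now.

>>> step_arm(
  deltas=[
    [[0,0.002,0.01],[0,0,0]],
    [[0,0.002,0.02],[0,0,0]],
    [[0,0.002,0.026],[0,0,0]],
    [[0,0.002,0.03],[0,0,0]],
    [[0,0.002,0.034],[0,0,0]],
  ],
)

```text
time: 8.43
tool_pos: [601.8, -123.3, 266.5]
tcp_rot: [0.692, 0.722, 0.0, -0.0]
contact_force: [-1.8, 1.0, 3.6]
width: 0.1
```

>>> step_arm(
  deltas=[
    [[0,0,0.002],[0,0,0]],
    [[0,0,0.004],[0,0,0]],
    [[0,0,0.004],[0,0,0]],
  ],
)

```text
time: 8.8
tool_pos: [602.6, -123.4, 263.5]
tcp_rot: [0.692, 0.722, 0.001, 0.001]
contact_force: [-1.7, 1.3, 6.0]
width: -0.1
```

>>> step_arm(
  deltas=[
    [[0,0,0.002],[0,0,0]],
    [[0,0,0.004],[0,0,0]],
    [[0,0,0.004],[0,0,0]],
  ],
)

```text
time: 9.18
tool_pos: [604.8, -123.4, 263.3]
tcp_rot: [0.692, 0.722, 0.004, 0.003]
contact_force: [-1.2, 3.5, 20.3]
width: 0.0
```

>>> step_arm(
  deltas=[
    [[0,0,0.002],[0,0,0]],
    [[0,0,0.003],[0,0,0]],
    [[0,0,0.003],[0,0,0]],
  ],
)

```text
time: 9.55
tool_pos: [606.3, -123.4, 263.2]
tcp_rot: [0.692, 0.722, 0.006, 0.005]
contact_force: [-2.0, 3.8, 31.5]
width: 0.2
```

Bottomed out with the tip at about z=90 and the force rising to 31 N, so the button is fully down. Retracting and verifying.

>>> step_arm(
  deltas=[
    [[0,0,-0.01],[0,0,0]],
    [[0,0,-0.05],[0,0,0]],
    [[-0.05,0,-0.1],[0,0,0]],
    [[-0.1,0,-0.11],[0,0,0]],
    [[-0.14,0,-0.11],[0,0,0]],
  ],
)

```text
time: 10.18
tool_pos: [607.6, -266.5, 367.4]
tcp_rot: [0.693, 0.721, 0.0, 0.002]
contact_force: [0.4, 0.9, -0.3]
width: 0.2
```

>>> step_arm(
  deltas=[
    [[0,0,0],[0,0,0]],
    [[0,0,0],[0,0,0]],
  ],
  claw=-0.2,
)

```text
time: 10.42
tool_pos: [607.9, -262.8, 364.6]
tcp_rot: [0.692, 0.722, 0.0, -0.001]
contact_force: [0.3, 0.4, 0.1]
width: 36.0
```

```bash
python3 -c "
from h import *
s=status.get_state();print(s['time'],s['tool_pos'],s['width'],s['contact_force'],s['tcp_rot'])
pose=(s['tool_pos'],s['tcp_rot'])
p,d=vision.grab_frame('wrist');cv2.imwrite('pics/w4.png',p[:,:,::-1]);np.savez('pics/w4p',p=pose[0],q=pose[1])
p,d=vision.grab_frame('scene');cv2.imwrite('pics/s4.png',p[:,:,::-1]);np.save('pics/s4.npy',d)
p,d=vision.grab_frame('top');cv2.imwrite('pics/t4.png',p[:,:,::-1]);np.save('pics/t4.npy',d)
cv2.imwrite('pics/t4z.png',cv2.resize(p[150:280,240:430,::-1],None,fx=4,fy=4))
P=pts('top',d); print(P[216:224,359:368,2].round(0)); 
print(rel([594,20.5,300],down(0.042)))
"
```

```text
10.425 [ 607.91987848 -262.83776205  364.59270575] 35.97056654348391 [0.2863626  0.39817292 0.0890208 ] [ 6.92195706e-01  7.21709594e-01  3.60384308e-05 -6.03594752e-04]
[[90. 88. 91. 89. 90. 89. 87. 92. 88.]
 [87. 88. 90. 92. 89. 90. 88. 93. 90.]
 [92. 90. 90. 89. 90. 89. 89. 89. 90.]
 [87. 90. 84. 91. 93. 92. 91. 86. 88.]
 [85. 90. 92. 89. 90. 88. 93. 88. 87.]
 [88. 86. 92. 87. 88. 88. 84. 85. 84.]
 [87. 85. 88. 83. 87. 82. 83. 85. 84.]
 [83. 84. 83. 86. 86. 88. 82. 83. 82.]]
(array([ 0.28234711, -0.00189149,  0.0652124 ]), array([-0.01844174, -0.06170203,  0.13191978]))
```

View pics/w4.png

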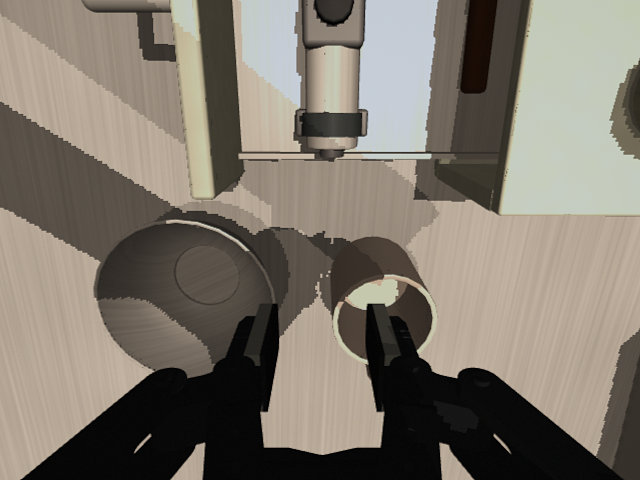

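View pics/t4z.png

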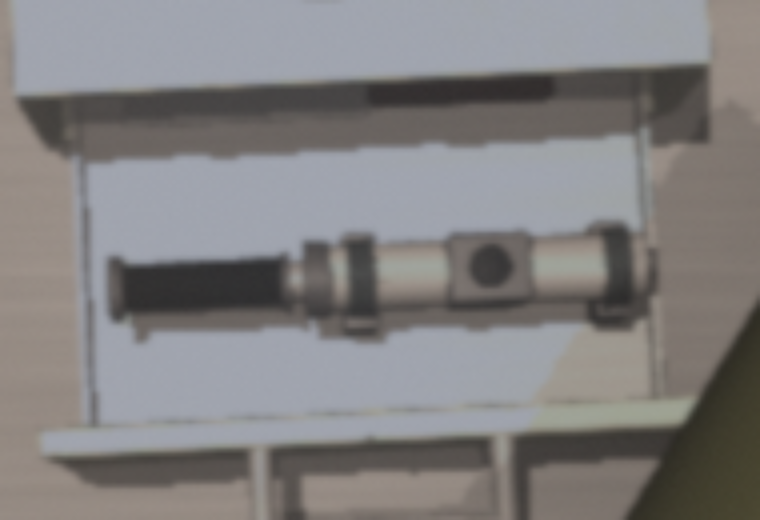

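View pics/s4.png

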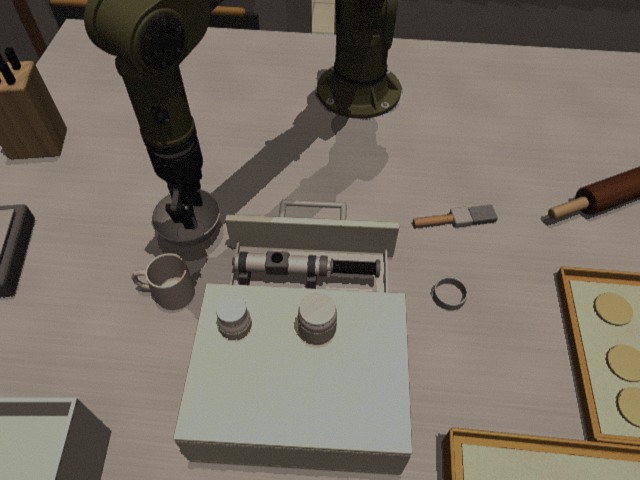

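I shifted the wrong way sideways, to the right, but high and without contact. The top depth over the button went from 98 to 90 mm, so it is fully down. The pole looks about 3 px farther in than before the press, so I'll measure whether the press nudged the tray.

Run:
```python
from h import *
a=cv2.imread('pics/t2.png',0); b=cv2.imread('pics/t4.png',0)
for nm,sl in (('grip',(slice(200,245),slice(262,310))),('panel',(slice(245,275),slice(250,300))),('face',(slice(150,185),slice(245,300))),('cutter',(slice(205,245),slice(185,222))),('can',(slice(100,150),slice(295,340)))):
    print(nm,cv2.phaseCorrelate(a[sl].astype(np.float32),b[sl].astype(np.float32)))
print(ray('top',[[363,219.5],[363,216.5]],80))
# front panel edges
for n in ('pics/t2.png','pics/t4.png'):
    g=cv2.imread(n,0).astype(int); c=g[245:280,270:290].mean(1); print(np.diff(c).round(0))
```

```text
grip ((-0.08964062369173575, -2.7052682934631953), 1.0453607709319503)
panel ((-0.13868822093283484, -3.050553662414483), 0.9044912182490031)
face ((0.024662812108694254, -0.011724339072667789), 0.9784487119427434)
cutter ((-0.01669794342794617, -0.01780987768415443), 0.9864422938227654)
can ((0.5435179571986808, -0.0652588981046982), 0.8854162004258898)
[[ 601.67297746 -124.96222982   80.        ]
 [ 607.76061878 -125.06423921   80.        ]]
[  0.  -0.   0.  -0.   0.   0.   0.   0.  -0.   0.   0.  -2.  -6.  -7.
  10.   5.   0.  -0.  -2. -11. -32. -34.  -7.   7.   3.   0.   2.  12.
  24.  14.   4.  -1.  -1.  -1.]
[ -0.  -0.   0.  -0.   0.   0.  -0.  -1.  -5.  -9.   6.   7.   1.   0.
  -0.  -5. -22. -44. -22.   4.   7.   2.   1.   1.   6.  20.  21.   5.
   1.   2.   1.  -0.  -2.  -1.]
```

The press pushed the tray in about 6 mm through fingertip drag. I'll re-seat it with the handle first.

```bash
python3 -c "
from h import *
print(rel([474,-70,345],down(0.042)))"
```

```text
(array([ 0.19729897, -0.12579624,  0.02016048]), array([-0.01844174, -0.06170203,  0.13191978]))
```

>>> step_arm(
  deltas=[
    [[0.05,-0.032,0.005],[0,0,0]],
    [[0.1,-0.064,0.01],[0,0,0]],
    [[0.15,-0.096,0.015],[0,0,0]],
    [[0.197,-0.126,0.02],[0,0,0.1]],
    [[0.197,-0.126,0.02],[0,0,0.1]],
  ],
  claw=0.1,
)

```text
time: 11.2
tool_pos: [471.8, -67.0, 344.8]
tcp_rot: [0.689, 0.724, 0.001, -0.002]
contact_force: [0.6, -1.0, 0.6]
width: 38.7
```

>>> step_arm(
  deltas=[
    [[0,0,0],[0,0,0]],
  ],
)

```text
time: 11.32
tool_pos: [474.0, -71.4, 346.0]
tcp_rot: [0.692, 0.722, 0.001, 0.0]
contact_force: [0.8, -0.1, -0.1]
width: 38.3
```

```bash
python3 -c "
from h import *
print(rel([474,-70,248],down(0.042)), status.get_state()['width'])"
```

```text
(array([ 0.00135224, -0.00010962,  0.09796548]), array([ 0.09720246, -0.02433118, -0.01611989])) 38.29857932685016
```

>>> step_arm(
  deltas=[
    [[0,0,0.03],[0,0,0]],
    [[0,0,0.06],[0,0,0]],
    [[0,0,0.085],[0,0,0]],
    [[0,0,0.097],[0,0,0]],
    [[0,0,0.097],[0,0,0]],
  ],
)

```text
time: 11.95
tool_pos: [474.0, -72.6, 248.1]
tcp_rot: [0.693, 0.721, -0.001, 0.0]
contact_force: [0.4, 0.1, 0.3]
width: 38.4
```

>>> step_arm(
  deltas=[
    [[0,0,0],[0,0,0]],
    [[0,0,0],[0,0,0]],
    [[0,0,0],[0,0,0]],
    [[0,0,0],[0,0,0]],
  ],
  claw=1,
)

```text
time: 12.45
tool_pos: [474.7, -72.1, 249.7]
tcp_rot: [0.693, 0.721, 0.001, 0.001]
contact_force: [1.2, -1.1, 6.6]
width: 10.3
```

>>> step_arm(
  deltas=[
    [[0,-0.003,0],[0,0,0]],
    [[0,-0.006,0],[0,0,0]],
    [[0,-0.009,0],[0,0,0]],
    [[0,-0.012,0],[0,0,0]],
    [[0,-0.012,0],[0,0,0]],
  ],
)

```text
time: 13.08
tool_pos: [466.8, -71.9, 249.9]
tcp_rot: [0.692, 0.721, 0.006, 0.008]
contact_force: [25.4, -1.6, -20.0]
width: 10.0
```

The tray is at its stop again. Backing off, opening, and moving to the grip.

>>> step_arm(
  deltas=[
    [[0,0.003,0],[0,0,0]],
    [[0,0.004,0],[0,0,0]],
  ],
)

```text
time: 13.32
tool_pos: [468.5, -72.1, 249.8]
tcp_rot: [0.693, 0.721, 0.003, 0.004]
contact_force: [9.6, -1.7, -1.5]
width: 9.7
```

>>> step_arm(
  deltas=[
    [[0,0,0],[0,0,0]],
    [[0,0,0],[0,0,0]],
    [[0,0,0],[0,0,0]],
  ],
  claw=0.1,
)

```text
time: 13.7
tool_pos: [465.1, -72.0, 248.0]
tcp_rot: [0.693, 0.721, -0.0, -0.001]
contact_force: [-0.3, -0.1, 1.1]
width: 38.9
```

>>> step_arm(
  deltas=[
    [[0,0,-0.03],[0,0,0]],
    [[0,0,-0.07],[0,0,0]],
    [[0.02,0.02,-0.09],[0,0,0]],
    [[0.06,0.06,-0.09],[0,0,0]],
    [[0.09,0.1,-0.09],[0,0,0]],
  ],
  claw=-0.2,
)

```text
time: 14.32
tool_pos: [562.8, 23.6, 338.8]
tcp_rot: [0.692, 0.721, 0.001, -0.0]
contact_force: [0.5, -1.5, 0.0]
width: 51.3
```

>>> step_arm(
  deltas=[
    [[0,0.03,0],[0,0,0]],
    [[0,0.03,0],[0,0,0]],
  ],
)

```text
time: 14.58
tool_pos: [593.1, 23.8, 337.5]
tcp_rot: [0.692, 0.721, -0.001, 0.0]
contact_force: [0.6, -0.3, -0.1]
width: 51.2
```

```bash
python3 -c "
from h import *
s=status.get_state();print(s['time'],s['tool_pos'],s['width'],s['contact_force'],s['tcp_rot'])
pose=(s['tool_pos'],s['tcp_rot'])
p,d=vision.grab_frame('wrist');cv2.imwrite('pics/w5.png',p[:,:,::-1]);np.savez('pics/w5p',p=pose[0],q=pose[1])
p,d=vision.grab_frame('top');cv2.imwrite('pics/t5.png',p[:,:,::-1]);np.save('pics/t5.npy',d)
g=cv2.imread('pics/t5.png',0).astype(int); print(np.diff(g[245:280,255:265].mean(1)).round(0));g=cv2.imread('pics/t2.png',0).astype(int); print(np.diff(g[245:280,255:265].mean(1)).round(0))
print(rel([594,20.5,300],down(0.042)))
print(proj('wrist',[[594,20.5,78.5],[592,60,78.5],[595.5,-19.5,78.5]],pose))
"
```

```text
14.575 [593.08687425  23.8170858  337.49651811] 51.18189352595612 [ 0.5641023  -0.3187973  -0.11902908] [ 6.92470560e-01  7.21445144e-01 -1.14274164e-03  3.49932402e-04]
[ 0.  0. -0. -0.  0.  0. -0.  0. -0. -0.  1. -0.  0. -0. -0.  0. -0.  0.
  0.  0.  0.  0.  0. -0.  0. -0.  0.  0. -0.  0. -0.  0. -0.  0.]
[  0.  -0.  -2.  -1.   0.   0.   0.   0.   1.  -1.  -0.  -1.  -0.  -2.
   2.  18.   7.   1.   0.  -2. -11. -32. -35.  -2.  16.  10.   8.   6.
   9.   8.   3.  -0.   0.  -1.]
(array([-0.00200373,  0.00249859,  0.03778579]), array([-0.11155886,  0.04162497, -0.17215427]))
[[321.59879013 253.26956006]
 [320.95666939 190.25037795]
 [321.37919858 310.58145101]]
```

View pics/w5.png

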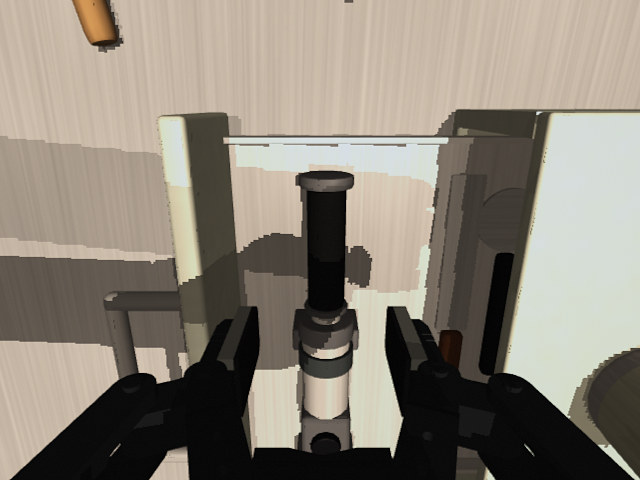

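The grip spans u 307–346 and v 186–305 in the wrist view, so it sits about 2.5 mm along +tool-y of the jaw centre. Descending onto it.

>>> step_arm(
  deltas=[
    [[0,0.003,0.03],[0,0,0]],
    [[0,0.003,0.06],[0,0,0]],
    [[0,0.003,0.09],[0,0,0]],
    [[0,0.003,0.116],[0,0,0]],
    [[0,0.003,0.116],[0,0,0]],
  ],
)

```text
time: 15.3
tool_pos: [593.1, 22.7, 220.9]
tcp_rot: [0.693, 0.721, -0.002, -0.002]
contact_force: [-0.3, -0.5, -0.6]
width: 51.5
```

>>> step_arm(
  deltas=[
    [[0,0,0],[0,0,0]],
    [[0,0,0],[0,0,0]],
    [[0,0,0],[0,0,0]],
    [[0,0,0],[0,0,0]],
    [[0,0,0],[0,0,0]],
  ],
  claw=1,
)

```text
time: 15.92
tool_pos: [595.6, 22.9, 224.2]
tcp_rot: [0.693, 0.721, 0.001, 0.001]
contact_force: [-1.7, -0.5, 6.4]
width: 23.3
```

```bash
python3 -c "
from h import *
s=status.get_state();print(s['time'],s['tool_pos'],s['width'],s['contact_force'],s['tcp_rot'])
p,d=vision.grab_frame('wrist');cv2.imwrite('pics/w6.png',p[:,:,::-1])
p,d=vision.grab_frame('top');cv2.imwrite('pics/t6.png',cv2.resize(p[150:280,180:430,::-1],None,fx=3,fy=3))
"
```

```text
15.925 [595.62815713  22.89225716 224.22488892] 23.25724990013218 [-1.65765533 -0.49254045  6.37255302] [6.92891617e-01 7.21040849e-01 1.00576608e-03 5.38905839e-04]
```

View pics/w6.png

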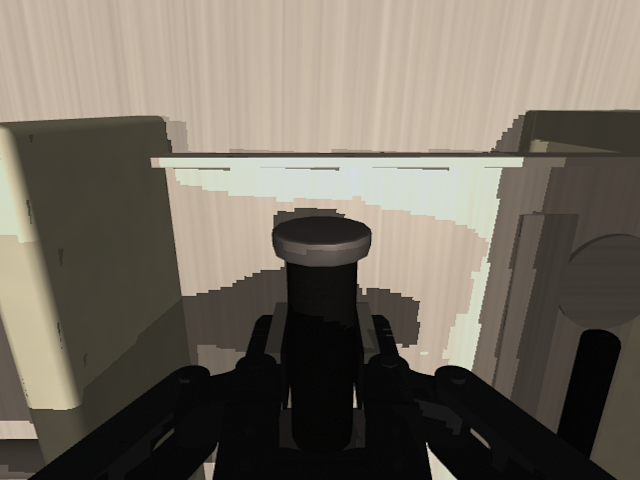

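View pics/t6.png

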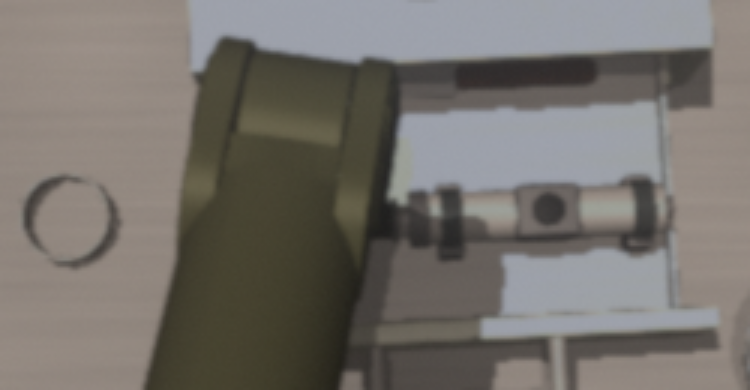

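The grip is held (width 23 mm, black rubber between the pads, cap beyond at (322,240)), and the tray is still at its stop. Pulling along +tool-x, with a small bias toward the tray's stop.

>>> step_arm(
  deltas=[
    [[0.01,-0.002,0],[0,0,0]],
    [[0.03,-0.002,0],[0,0,0]],
    [[0.05,-0.002,0],[0,0,0]],
    [[0.07,-0.002,0],[0,0,0]],
    [[0.085,-0.002,0],[0,0,0]],
  ],
)

```text
time: 16.65
tool_pos: [591.1, 107.5, 224.3]
tcp_rot: [0.693, 0.721, 0.001, 0.002]
contact_force: [3.3, -5.4, 4.9]
width: 22.9
```

>>> step_arm(
  deltas=[
    [[0.012,0,0],[0,0,0]],
    [[0.022,0,0],[0,0,0]],
    [[0.028,0,0],[0,0,0]],
    [[0.031,0,0],[0,0,0]],
  ],
)

```text
time: 17.15
tool_pos: [589.9, 137.5, 224.2]
tcp_rot: [0.693, 0.721, 0.001, 0.003]
contact_force: [1.6, -5.7, 6.9]
width: 23.4
```

>>> step_arm(
  deltas=[
    [[0.002,0,0],[0,0,0]],
    [[0.004,0,0],[0,0,0]],
    [[0.004,0,0],[0,0,0]],
  ],
)

```text
time: 17.52
tool_pos: [589.7, 141.3, 224.2]
tcp_rot: [0.693, 0.721, 0.001, 0.002]
contact_force: [2.3, -5.5, 6.0]
width: 23.1
```

>>> step_arm(
  deltas=[
    [[0.002,0,0],[0,0,0]],
    [[0.003,0,0],[0,0,0]],
    [[0.003,0,0],[0,0,0]],
  ],
)

```text
time: 17.9
tool_pos: [589.7, 143.5, 224.3]
tcp_rot: [0.693, 0.721, 0.001, 0.003]
contact_force: [2.9, -6.8, 6.2]
width: 23.3
```

>>> step_arm(
  deltas=[
    [[0.002,0,0],[0,0,0]],
    [[0.003,0,0],[0,0,0]],
    [[0.003,0,0],[0,0,0]],
  ],
)

```text
time: 18.27
tool_pos: [589.8, 144.1, 224.2]
tcp_rot: [0.694, 0.72, -0.001, 0.004]
contact_force: [2.3, -11.4, 7.7]
width: 23.4
```

>>> step_arm(
  deltas=[
    [[0.001,0,0],[0,0,0]],
    [[0.002,0,0],[0,0,0]],
    [[0.002,0,0],[0,0,0]],
  ],
)

```text
time: 18.65
tool_pos: [589.8, 144.5, 224.2]
tcp_rot: [0.694, 0.72, -0.002, 0.005]
contact_force: [2.9, -14.7, 7.6]
width: 22.9
```

```bash
python3 -c "
from h import *
s=status.get_state();print(s['time'],s['tool_pos'],s['width'],s['contact_force'],s['tcp_rot'])
p,d=vision.grab_frame('wrist');cv2.imwrite('pics/w7.png',p[:,:,::-1])
p,d=vision.grab_frame('top');cv2.imwrite('pics/t7f.png',p[:,:,::-1]);cv2.imwrite('pics/t7.png',cv2.resize(p[80:310,180:430,::-1],None,fx=2.6,fy=2.6))
p,d=vision.grab_frame('scene');cv2.imwrite('pics/s7.png',p[:,:,::-1])
"
```

```text
18.65 [589.76660846 144.5288349  224.17579153] 22.890051324438765 [  2.86670514 -14.71710711   7.60310721] [ 0.69438644  0.71958633 -0.00150762  0.00455135]
```

View pics/w7.png

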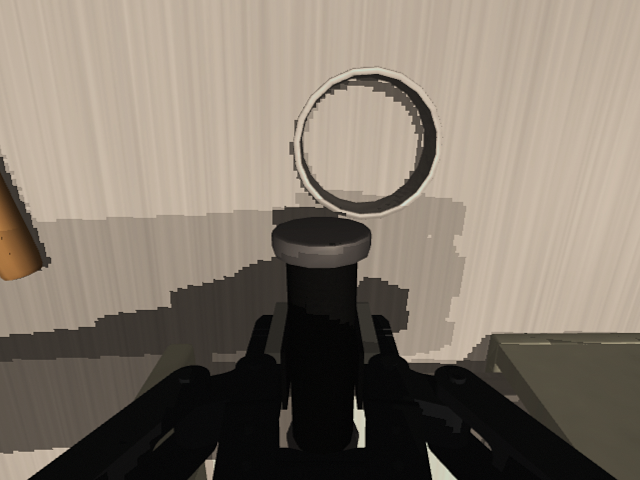

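View pics/t7.png

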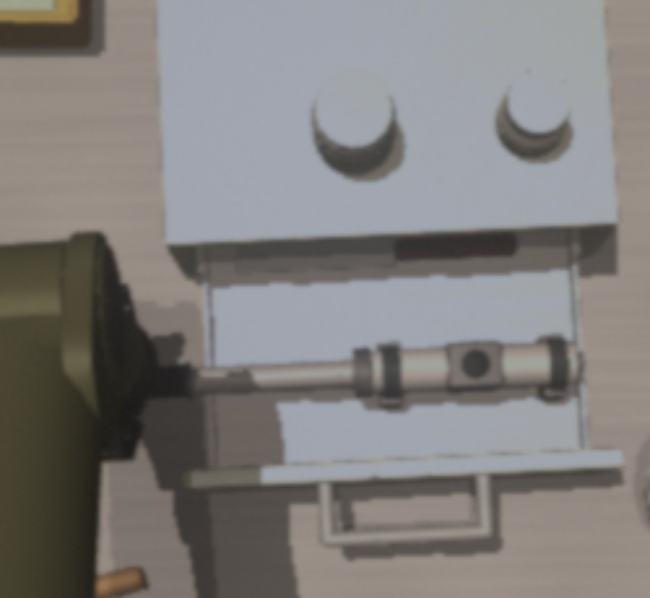

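View pics/s7.png

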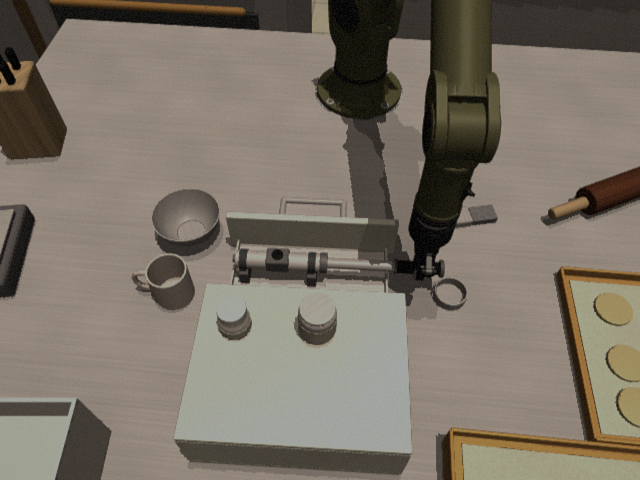

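Run:
```python
from h import *
a=cv2.imread('pics/t2.png',0); b=cv2.imread('pics/t7f.png',0)
for nm,sl in (('tube',(slice(200,240),slice(330,412))),('face',(slice(150,185),slice(300,410))),('bowl',(slice(235,300),slice(430,496))),('cup',(slice(170,220),slice(438,490))),('can',(slice(100,150),slice(295,340))),('jar',(slice(100,145),slice(368,405)))):
    print(nm,cv2.phaseCorrelate(a[sl].astype(np.float32),b[sl].astype(np.float32)))
```

```text
tube ((0.004323869686530202, -0.05694809771294018), 0.9936684756808811)
face ((-0.010953094956569487, -0.0052626397396160485), 0.9947726836910954)
bowl ((0.0011061469041209193, -0.011161482020696667), 0.9904601669605867)
cup ((0.03821393762264336, 0.03275288175321833), 0.9867456542121039)
can ((0.5211601722839418, -0.02500431120987301), 0.8983633612526788)
jar ((-0.11362988897821324, 0.5728349819948164), 0.9011491129133437)
```

```bash
python3 - <<'E'
from h import *
a=cv2.imread('pics/top0.png',0); b=cv2.imread('pics/t7f.png',0)
for nm,sl in (('can',(slice(100,150),slice(295,340))),('jar',(slice(100,145),slice(368,405))),('cup',(slice(170,220),slice(438,490)))):
    print(nm,cv2.phaseCorrelate(a[sl].astype(np.float32),b[sl].astype(np.float32)), np.abs(a[sl].astype(int)-b[sl]).mean())
E
python3 -c "
from station import sign_off
print(sign_off())"
```

```text
can ((0.4252306497357985, -0.04023285385580522), 0.9062758780585395) 20.66
jar ((-0.1066224360116621, 0.4404306273982712), 0.9100276104609172) 20.564564564564563
cup ((-0.08822167455311103, 0.034074232927377324), 0.9834788124649613) 16.811153846153847
the job is handed in; nothing more can be done
None
```

The job is handed in at about 18.8 s. The tray is at its stop, the button is fully down, and the arm is still holding the rubber grip with the pole at its second stop.

- **Tray:** I pulled it by the bar until the force rose at the stop. Pressing the button then dragged it back in about 6 mm, so I pulled it to the stop a second time before taking the pole. In the last top picture the tube is within 0.1 px of where it was just after the first pull.
- **Button:** The fingertip bottomed out at about z = 90 mm with 31 N. The camera depth over the button went from 98 to about 90 mm, which matches the full 8 mm of travel.
- **Pole:** The tool travelled about 121 mm, and the pull then rose to 14.7 N with almost no further motion. The cap kept its place in the wrist view, so the grip did not slip.
- **Other objects:** After the press I moved the arm sideways the wrong way, over the bowl and mug. It stayed high and touched nothing. The bowl and cup shifted less than 0.1 px. The cutter looks unmoved, measured before the final pull and seen by eye after it.
- **Less certain:** The jar and can read about a 0.5 px shift in a weak image match. I put that down to the lighting change, because the arm never came near them.

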